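# Switch the sample sorter to the empty tray and feed two samples

## Robot

A 6-joint arm with a two-finger parallel gripper is mounted at the origin on the work surface. World frame = base frame: x ahead of the robot, y to its left, z up, the work surface at z = 0. Lengths are in m, angles in rad, forces in N, time in s.
With the tool pointing down it reaches from about 0.35 to 0.95 m from the base axis. Payload 17.4 kg.
Tool frame: the origin (TCP) lies midway between the tips of the shut fingers; the grasp point (between the pads) lies 19 mm behind it; z points along the fingers, y is the direction in which the jaws open and shut (so a half turn about z gives the same grasp; the last joint's range is limited). The gripper opens to 93 mm and grips with 3 to 60 N. Pads are 15 mm wide; open, the fingers measure 128 mm over their backs; the gripper's body (75 mm by 188 mm) begins 65 mm behind the grasp point.
Start: joints at [1.201, 0.116, 1.442, -0, 1.584, -0.038], TCP at [0.22, 0.638, 0.219] pointing down, gripper open.
Joint ranges: [-2.83, 2.83], [-0.83, 2.19], [0.07, 2.5], [-1.14, 4.28], [0.01, 3], [-2.97, 2.97]. Speed limits (rad/s): [1.89, 1.89, 2.22, 3.14, 3.14, 3.14].

## Interface

Orientations are given as a 3x3 rotation matrix whose columns are the frame's x, y, z axes.
In Python, from workcell import manip gives the robot as it stands.
- The arm moves only by the tool drive_tool, never from a script. Its argument "moves" is a list of rows, each a list of 2 entries, a list of its own where there are three numbers: the shift along the world's x, y, z in mm, then the turn, a rotation vector about the world's x, y, z in rad. In form: [[[tx, ty, tz], [wx, wy, wz]], ...]. A call has 1 to 5 rows; each row is the pose to reach, as a shift and turn from the pose commanded when the call began; what a row does not reach only later rows make up. A row lasts 1/10 s, in which the tool goes at most 50 mm and 8.59 degrees, less where a joint would pass 70% of its speed; a pose out of reach is approached as far as the arm can. A call with a gripper value outside its range is refused whole. "grip" is the closure in counts, from 0 (fully open) to 255 (shut), set as the call begins (left out, the last holds). The fingers move at their own pace and stop on an object; "force" is the grip in N (left out, the last holds). Time passes only in rows, so rows that repeat a pose let the fingers close. It gives the time, the measured TCP pose, the force and the opening at its end, in the units of the state.
- manip.state(): the state, without advancing time (a new reading comes with each control period).
- manip.read_camera(name): name is "scene" or "side" or "wrist"; returns the picture (384x512x3 uint8, blue, green, red); there is no depth.
- manip.get_calibration(name): a dict with "intrinsics" (3x3 intrinsics, pixels), "pose" (4x4, takes a point from camera to world coordinates); the wrist camera has in their place "hand_eye" (4x4, takes a point from camera to tool coordinates, whose origin is the TCP and whose axes are the flange's). Camera axes: x right, y down, z forward; pixel columns grow to the right and rows downward; lengths in m; the calibration is good to about 2 mm. A picture is of the moment at which its call begins: read the wrist's pose just before it. get_calibration takes no time and is no camera call.
- manip.hand_in(): hands the job in, once; it reports no verdict.
The state is a dict: "time": time; "qpos": joint angles; "qd": joint speeds; "effort": joint torques, N m; "tcp_pos": TCP position; "tcp_rot": TCP orientation; "wrist_force": force on the tool from outside, world axes, zero at the start; "torque": the same for the moment, N m; "grip_width": opening from 0.0 (shut) to 1.0 (fully open).
Only numpy, scipy, OpenCV 4.12 (cv2) and the standard library are available. Lean on these libraries where they do the work, as an engineer would, in place of code of your own. Each camera call takes 0.05 s, during which the arm holds its last target.

## Task

The tray of the sample sorter that holds the green-capped pots is full: press down the raised end of the yellow seesaw gate with the fingertips until the gate has rocked fully over onto its other stop. Then push the two orange-capped pots along the feed lane onto the gate, so that both run down the other chute and come to rest in the empty blue tray. Only push: do not lift any pot, and leave everything else where it stands.

Things in the scene. Friction and masses are not known exactly. Their poses are not given: they have to be found in the camera images.
- sorter: bench-top sample sorter, fixed to the table. Origin on the table right under the gate's pivot; x runs along the feed lane towards the gate (away from the robot, turned up to 0.35 rad), y to the left, z up. 'Sorter frame' below is this, in mm. It measures x -141 to 57, y -242 to 242; apart from the gate's raised end (up to 147) and the pots (132 high in the lane) nothing on it is higher than 112
- gate (a joint): tilt of the yellow seesaw gate, rad, about the sorter's x axis. Negative: the +y (left) end is low, as at the start (feeds the full tray); positive: the -y end is low. Stops at -0.42 and +0.42. Balanced, with friction in the pivot (about 1 N at its end moves it); stays where it is left. A pot on the tilted deck rolls or slides off its low end
- gate_pivot (a point): pivot line of the gate, in its deck's top face, 96 mm above the table (4 mm lower than the lane's floor). The deck is 160 mm long in y (80 each side), 73 wide (x -34 to 39 in the sorter frame), with red ends to press on and a rail 5 thick, 18 mm above the deck, along its far edge (x 39 to 44). On the lane side a white panel 6 thick, top at 100, stands at x -41 to -35
- gate_press (a point): middle of the red pressing area on the gate's deck near its -y end, on the deck's top face, 65 mm from the pivot (x 2.5, y -65 in the sorter frame when level); 112 to 123 mm above the table at the start, 70 mm when the gate is rocked over
- lane_mouth (a point): middle of the feed lane's end, on its floor, where the gate's deck begins (x -35, y 0, z 100 in the sorter frame). The lane runs from here 106 mm back along -x, 34 mm wide between two rails 5 thick that stand 12 mm above its floor; open behind and above. A pot is free to roll off sideways once its rear end is 5 mm past this point; at 39 mm past, its front meets the gate's far rail
- empty_tray (a point): middle of the floor of the empty blue tray at the sorter's -y end (y -188, z 18 in the sorter frame): a pocket 75 mm in x by 96 mm in y, walls up to about 60 above the table, fed by a sloping chute beside the gate's end; room for both pots, lying any way round
- full_tray (a point): middle of the floor of the full blue tray at the sorter's +y end (y 188, z 18), the mirror image of the empty one; it holds four green-capped pots
- pot_front_center (a point): sample pot, a white cylinder 32 mm in diameter and 36 mm long with an orange cap at its +x end, 45 g give or take; the point is its centre, its x axis is the cylinder's axis. It starts lying in the feed lane, axis along the lane, so its centre is 116 mm above the table; this one lies in front, next to the gate (centre 54 to 58 mm before the pivot)
- pot_rear_center (a point): sample pot, a white cylinder 32 mm in diameter and 36 mm long with an orange cap at its +x end, 45 g give or take; the point is its centre, its x axis is the cylinder's axis. It starts lying in the feed lane, axis along the lane, so its centre is 116 mm above the table; this one lies behind the front one (centre 96 to 108 mm before the pivot), 2 to 18 mm apart; pushing its rear end pushes both
- done_1_center (a point): green-capped pot of the same size (32 by 36 mm), a bystander, lying in the full tray; the point is its centre
- done_2_center (a point): green-capped pot of the same size (32 by 36 mm), a bystander, lying in the full tray; the point is its centre
- done_3_center (a point): green-capped pot of the same size (32 by 36 mm), a bystander, lying in the full tray; the point is its centre
- done_4_center (a point): green-capped pot of the same size (32 by 36 mm), a bystander, lying in the full tray; the point is its centre
- standing_pot_center (a point): green-capped pot of the same size (32 by 36 mm), a bystander, standing on the table to the right of the feed lane; the point is its centre
- jar: amber jar with a blue lid, 48 mm across, 65 mm high, standing left of the feed lane; origin at its foot; bystander
- reagent: white bottle with a red cap, 60 mm across, 140 mm high, near the left; origin at its foot; bystander
- beaker: clear beaker, 70 mm across, 80 mm high, near the right; origin at its foot; bystander
There are look-alikes about, which are no part of the job. Leave any purple look-alike of the part that bears pot_rear_center alone. Leave any red look-alike of the part that bears pot_front_center alone.

How it is judged:
By the outcome, as a careful person would: the job done as asked, in the order asked, and still so for the second after the job is handed in, with the robot touching nothing.
It also fails if it takes over 45 s, if anything falls off the work surface, if the arm or the gripper's body presses on something with over 40 N, if the wrist force passes 120 N, or if a joint passes its speed limit or range.

## Working session

There is one attempt and no reset: what is moved stays moved. The work goes in short steps, Python scripts to look and compute and a tool call to move; the robot and the scene stay as the last step left them, time stands still between calls to the robot, and variables do not carry over. Pictures are saved under pics/ and viewed, and the job is handed in when it is done.

Besides the shell and the picture viewer there is one more tool, called after "Call:" as name(argument=value, ...), one argument or row to a line, values as JSON. drive_tool: Moves the arm, as the interface text tells. Its arguments: {"type":"object","properties":{"moves":{"type":"array"},"grip":{"type":"number"},"force":{"type":"number"}},"required":["moves"]}

```bash
mkdir -p pics; ls
python3 - <<'E'
from workcell import manip
import cv2,numpy as np
np.set_printoptions(precision=4,suppress=True)
for n in ["scene","side"]:
    im=manip.read_camera(n); cv2.imwrite(f"pics/{n}0.png",im)
    c=manip.get_calibration(n); print(n,c["intrinsics"],c["pose"])
print(manip.get_calibration("wrist"))
print(manip.state())
E
```

```text
pics
scene [[371.7063   0.     256.658 ]
 [  0.     371.7063 187.0708]
 [  0.       0.       1.    ]] [[-0.2789  0.7379 -0.6146  1.3061]
 [ 0.9603  0.2062 -0.1881  0.1918]
 [-0.012  -0.6426 -0.7661  1.0217]
 [ 0.      0.      0.      1.    ]]
side [[376.0084   0.     253.5929]
 [  0.     376.0084 193.3943]
 [  0.       0.       1.    ]] [[-0.9999 -0.0111 -0.0015  0.5305]
 [-0.0074  0.7569 -0.6534  0.6258]
 [ 0.0084 -0.6534 -0.757   0.86  ]
 [ 0.      0.      0.      1.    ]]
{'intrinsics': array([[329.8275,   0.    , 254.2864],
       [  0.    , 329.8275, 192.8351],
       [  0.    ,   0.    ,   1.    ]]), 'hand_eye': array([[-0.0014, -0.9541, -0.2994,  0.0834],
       [ 1.    , -0.0013, -0.0005,  0.0001],
       [ 0.0001, -0.2994,  0.9541, -0.1663],
       [ 0.    ,  0.    ,  0.    ,  1.    ]])}
{'time': 0.1, 'qpos': array([ 1.2012,  0.1164,  1.4422,  0.    ,  1.584 , -0.0378]), 'qd': array([ 0.0001, -0.0008, -0.002 ,  0.0011,  0.0017, -0.0008]), 'effort': array([  0.0011, -72.2888, -62.3872,   0.0781,   0.0227,  -0.    ]), 'tcp_pos': array([0.2198, 0.638 , 0.218 ]), 'tcp_rot': array([[-0.9455,  0.3257, -0.0004],
       [ 0.3257,  0.9455, -0.0009],
       [ 0.    , -0.001 , -1.    ]]), 'wrist_force': array([-0.4175,  0.0236, -0.1011]), 'torque': array([-0.0017, -0.0195,  0.0416]), 'grip_width': 0.998036077776013}
```

View pics/scene0.png

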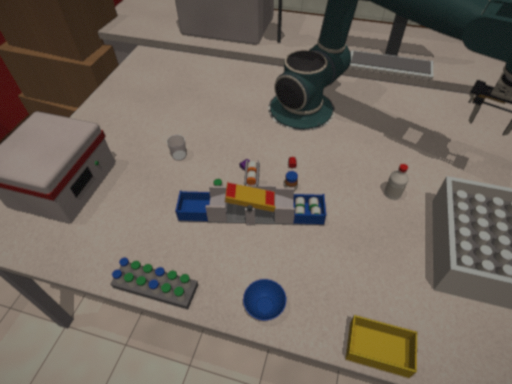

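View pics/side0.png

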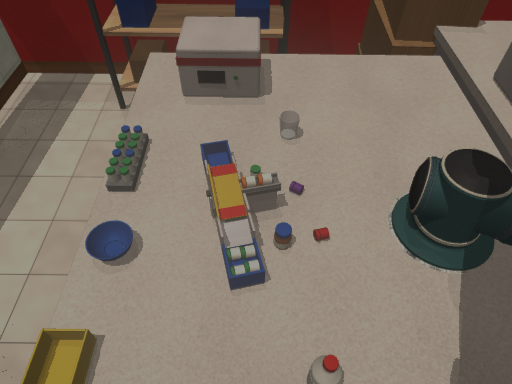

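The scene view shows the sorter at (250,203), with the empty tray at (193,206), the full tray at (310,208) and the lane with the orange pots at (252,172). I'll look at close crops next.

Run:
```python
import cv2,numpy as np
a=cv2.imread("pics/scene0.png")[140:240,165:340]; b=cv2.imread("pics/side0.png")[130:295,190:350]
cv2.imwrite("pics/c1.png",cv2.resize(a,None,fx=4.5,fy=4.5,interpolation=cv2.INTER_CUBIC))
cv2.imwrite("pics/c2.png",cv2.resize(b,None,fx=3.6,fy=3.6,interpolation=cv2.INTER_CUBIC))
```

```text
(no output)
```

View pics/c1.png

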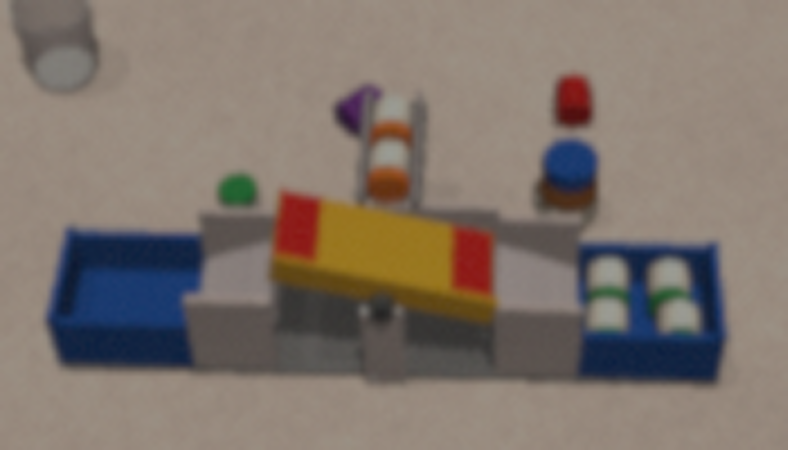

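View pics/c2.png

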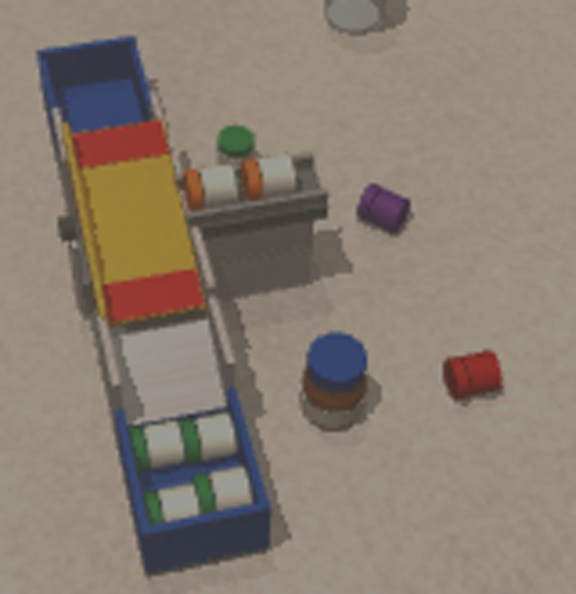

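Candidates for the pots in the side view: orange-capped at (244,182) and (260,180), both in the lane; purple look-alike at (296,188) on the table; red look-alike at (321,234) on the table; green ones at (255,169) and in the full tray. I choose the two orange-capped ones in the lane, and the close crop confirms that. Next I'll measure the sorter pose.

```bash
cat > h.py <<'E'
import cv2,numpy as np
from workcell import manip
np.set_printoptions(precision=4,suppress=True)
def ray(n,px,T=None):
    c=manip.get_calibration(n); K=c["intrinsics"]; T=c["pose"] if T is None else T
    d=T[:3,:3]@np.linalg.solve(K,[px[0],px[1],1.]); return T[:3,3],d/np.linalg.norm(d)
def onz(n,px,z,T=None):
    o,d=ray(n,px,T); return o+d*(z-o[2])/d[2]
def tri(r):
    A=0;b=0
    for o,d in r:
        P=np.eye(3)-np.outer(d,d);A=A+P;b=b+P@o
    return np.linalg.solve(A,b)
def proj(n,p,T=None):
    c=manip.get_calibration(n); K=c["intrinsics"]; T=c["pose"] if T is None else T
    q=K@(T[:3,:3].T@(np.asarray(p)-T[:3,3])); return q[:2]/q[2]
E
python3 - <<'E'
from h import *
S=lambda x,y:(165+x/4.5-.4,140+y/4.5-.4)
D=lambda x,y:(190+x/3.6-.4,130+y/3.6-.4)
for nm,p in dict(eb=(70,232),ef=(55,325),fb=(717,245),ff=(722,328)).items(): print(nm,onz("scene",S(*p),.06))
for nm,p in dict(e1=(40,50),e2=(135,38)).items(): print(nm,onz("side",D(*p),.06))
for n in ["scene","side"]:
    im=cv2.imread(f"pics/{n}0.png"); h=cv2.cvtColor(im,cv2.COLOR_BGR2HSV)
    for nm,lo,hi in [("orange",(5,130,110),(17,255,255)),("yellow",(18,130,90),(32,255,255)),("blue",(105,130,40),(125,255,255)),("red",(0,150,80),(4,255,255)),("green",(50,100,50),(85,255,255))]:
        m=cv2.inRange(h,lo,hi); k,_,st,ce=cv2.connectedComponentsWithStats(m)
        for i in range(1,k):
            if st[i,4]>12 and 165<ce[i,0]<350 and 130<ce[i,1]<300: print(n,nm,st[i],ce[i])
E
```

```text
eb [ 0.6209 -0.2866  0.06  ]
ef [ 0.7031 -0.2621  0.06  ]
fb [0.5035 0.179  0.06  ]
ff [0.5774 0.1951 0.06  ]
e1 [ 0.698  -0.2713  0.06  ]
e2 [ 0.6153 -0.2886  0.06  ]
scene orange [248 167   8   4  24] [251.5 168.5]
scene orange [247 177   9   4  23] [251.0435 178.6522]
scene orange [226 183  11  16  55] [231.0182 192.2   ]
scene orange [265 190  10  17  49] [267.4898 199.7755]
scene yellow [226 185  49  26 648] [250.0833 197.3009]
scene blue [287 172  10  10  84] [291.4286 176.3095]
scene blue [176 192  33  29 796] [192.1847 205.7802]
scene blue [294 195  32  29 447] [310.8501 212.047 ]
scene blue [ 244  280   42   40 1289] [264.2576 299.3359]
scene red [289 157   7  10  60] [291.9167 161.75  ]
scene red [227 183   8  13  90] [230.6111 189.3778]
scene red [266 191   8  13  88] [269.9545 197.0114]
scene green [214 180   7   5  30] [217.3    181.9333]
scene green [168 271   8   8  55] [171.6364 274.7818]
scene green [180 275   9   8  55] [184.0909 278.3455]
scene green [161 283  10   9  65] [165.6923 287.4308]
scene green [174 287  10   9  68] [178.4706 290.9265]
side orange [209 167   7  10  18] [211.1111 172.    ]
side orange [258 174   5  10  37] [260.0541 178.5135]
side orange [241 177   5   9  32] [243.4688 180.8438]
side yellow [208 164  37  54 958] [225.8361 190.619 ]
side red [211 164  25  12 206] [223.2573 169.4369]
side red [220 205  26  14 247] [232.4939 211.5425]
side red [315 228  14  10 102] [321.9118 232.4314]
side green [252 165   8   7  44] [255.25 168.  ]
side green [241 248   4   5  13] [242.6154 250.1538]
side green [245 263   4   6  14] [246.4286 265.5   ]
```

Call:
drive_tool(
  moves=[
    [[10,-20,30],[0,0,-0.1]],
    [[32,-56,50],[0,0,-0.2]],
    [[54,-92,65],[0,0,-0.3]],
    [[76,-130,65],[0,0,-0.4]],
    [[98,-168,65],[0,0,-0.5]],
  ],
  grip=255,
  force=30,
)

```text
time: 0.6
tcp_pos: [0.3184, 0.4687, 0.2839]
tcp_rot: [[-0.671, 0.742, 0.0], [0.742, 0.671, 0.0], [0.0, 0.0, -1.0]]
wrist_force: [0.5, 0.2, 0.3]
grip_width: 0.622
```

Call:
drive_tool(
  moves=[
    [[22,-40,0],[0,0,-0.1]],
    [[44,-80,0],[0,0,-0.2]],
    [[66,-120,0],[0,0,-0.3]],
    [[88,-160,0],[0,0,-0.4]],
    [[110,-200,0],[0,0,-0.49]],
  ],
)

```text
time: 1.1
tcp_pos: [0.4283, 0.2684, 0.2835]
tcp_rot: [[-0.243, 0.97, -0.0], [0.97, 0.243, -0.0], [-0.0, -0.0, -1.0]]
wrist_force: [1.0, 1.4, 0.2]
grip_width: 0.186
```

Call:
drive_tool(
  moves=[
    [[22,-40,0],[0,0,0]],
    [[44,-80,0],[0,0,0]],
    [[66,-120,0],[0,0,0]],
    [[88,-160,0],[0,0,0]],
    [[110,-200,0],[0,0,0]],
  ],
)

```text
time: 1.6
tcp_pos: [0.5384, 0.0683, 0.2835]
tcp_rot: [[-0.246, 0.969, -0.0], [0.969, 0.246, 0.0], [0.0, -0.0, -1.0]]
wrist_force: [0.3, -0.0, 0.9]
grip_width: 0.004
```

Call:
drive_tool(
  moves=[
    [[22,-40,0],[0,0,0]],
    [[44,-80,0],[0,0,0]],
    [[62,-110,0],[0,0,0]],
    [[62,-110,0],[0,0,0]],
  ],
)

```text
time: 2.0
tcp_pos: [0.6009, -0.0431, 0.2823]
tcp_rot: [[-0.243, 0.97, -0.002], [0.97, 0.243, -0.0], [0.0, -0.002, -1.0]]
wrist_force: [-0.3, 0.8, -0.9]
grip_width: 0.005
```

Run:
```python
from h import *
s=manip.state(); im=manip.read_camera("wrist"); cv2.imwrite("pics/w1.png",im)
print(s)
T=np.eye(4);T[:3,:3]=s["tcp_rot"];T[:3,3]=s["tcp_pos"];np.save("T1.npy",T@manip.get_calibration("wrist")["hand_eye"])
rs={}
for nm,a,b in [("rear",(251.5,168.5),(260.05,178.5)),("front",(251.04,178.65),(243.5,180.8))]:
    print(nm,tri([ray("scene",a),ray("side",b)]))
```

```text
{'time': 2.0, 'qpos': array([-0.1137, -0.05  ,  1.5097, -0.0006,  1.6838, -0.3594]), 'qd': array([ 0.055 , -0.0428,  0.0349,  0.0147,  0.0142,  0.0504]), 'effort': array([ -3.4787, -57.6592, -65.4537,  -0.2084,  -0.1916,  -0.9997]), 'tcp_pos': array([ 0.6009, -0.0431,  0.2823]), 'tcp_rot': array([[-0.2432,  0.97  , -0.0019],
       [ 0.97  ,  0.2432, -0.0004],
       [ 0.0001, -0.0019, -1.    ]]), 'wrist_force': array([-0.3091,  0.811 , -0.8778]), 'torque': array([-0.0676,  0.0838,  0.0102]), 'grip_width': 0.0045466625142862056}
rear [ 0.5115 -0.0674  0.1201]
front [ 0.556  -0.0557  0.1223]
```

View pics/w1.png

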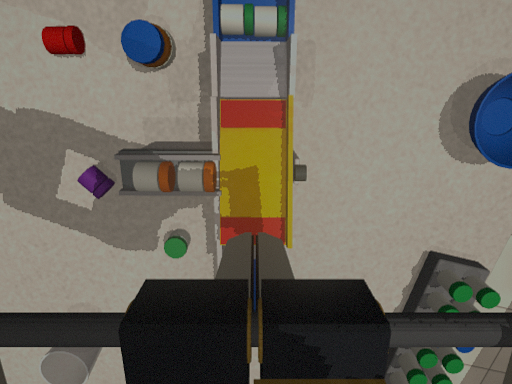

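The wrist view shows the lane horizontal, with the pots at (152,177) and (196,176), both orange-capped. The raised red end is at (252,230), partly hidden by the fingers, and the purple look-alike is at (95,181) on the table. Next I'll take fine edges from an enlarged crop.

Run:
```python
import cv2
a=cv2.imread("pics/w1.png")[85:255,105:305]
cv2.imwrite("pics/w1c.png",cv2.resize(a,None,fx=3.5,fy=3.5,interpolation=cv2.INTER_CUBIC))
```

```text
(no output)
```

View pics/w1c.png

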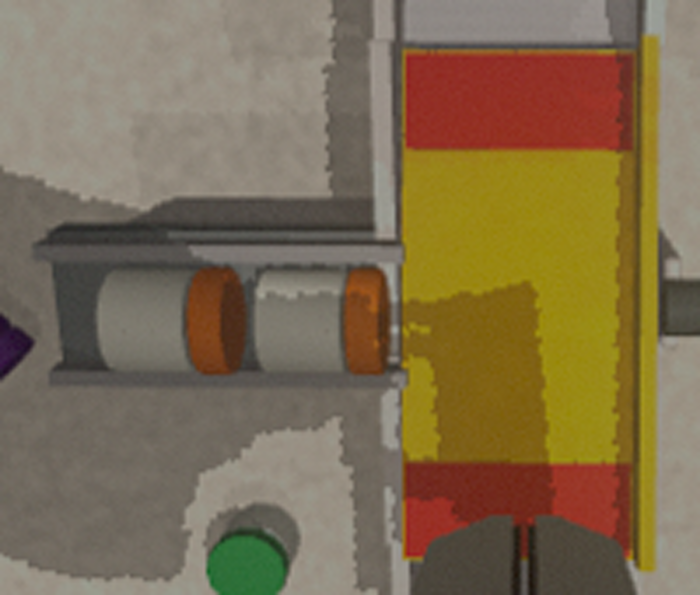

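Run:
```python
from h import *
T=np.load("T1.npy"); W=lambda x,y:(105+x/3.5-.4,85+y/3.5-.4)
P={}
for nm,p,z in [("Lmouth_in",(403,260),.112),("Lrear_in",(52,260),.112),("Rmouth_in",(405,370),.112),("Rrear_in",(52,370),.112),("Lrear_o",(35,243),.112),("Rrear_o",(50,383),.112),("panelA",(398,60),.1),("panelB",(401,540),.1),("deck y0 far",(636,290),.096),("deck y0 near",(403,290),.096),
  ("rear cap edge seam",(205,320),.127),("front top seam",(352,320),.132),("rear back top",(105,320),.125),("rear pot axisL",(150,270),.116),("rear pot axisR",(150,374),.116),("raisedL",(404,558),.1286),("raisedR",(632,558),.1286),("lowL",(404,52),.0634),("lowR",(634,55),.0634)]:
    P[nm]=onz("wrist",W(*p),z,T); print(nm,P[nm])
f=lambda a,b:(lambda d:np.arctan2(d[1],d[0]))(P[b]-P[a])
print(f("Lrear_in","Lmouth_in"),f("Rrear_in","Rmouth_in"),f("panelB","panelA")-np.pi/2,f("raisedL","lowL")-np.pi/2,f("raisedR","lowR")-np.pi/2)
m=(P["Lmouth_in"]+P["Rmouth_in"])/2; print("mouth",m, "deckcentre",(P["raisedL"]+P["raisedR"]+P["lowL"]+P["lowR"])/4)
```

```text
Lmouth_in [ 0.5626 -0.0373  0.112 ]
Lrear_in [ 0.4617 -0.0625  0.112 ]
Rmouth_in [ 0.5704 -0.0704  0.112 ]
Rrear_in [ 0.4659 -0.0965  0.112 ]
Lrear_o [ 0.4562 -0.0586  0.112 ]
Rrear_o [ 0.4658 -0.1008  0.112 ]
panelA [0.548  0.0175 0.1   ]
panelB [ 0.5812 -0.1321  0.1   ]
deck y0 far [ 0.6344 -0.0325  0.096 ]
deck y0 near [ 0.5637 -0.0502  0.096 ]
rear cap edge seam [ 0.5119 -0.0648  0.127 ]
front top seam [ 0.5533 -0.0532  0.132 ]
rear back top [ 0.4834 -0.0725  0.125 ]
rear pot axisL [ 0.4914 -0.0573  0.116 ]
rear pot axisR [ 0.4961 -0.089   0.116 ]
raisedL [ 0.5833 -0.1238  0.1286]
raisedR [ 0.6509 -0.107   0.1286]
lowL [0.5459 0.0182 0.0634]
lowR [0.6178 0.0352 0.0634]
0.24455282800686406 0.2447002274910694 0.2181083875656915 0.25780980846128987 0.2286053620428663
mouth [ 0.5665 -0.0539  0.112 ] deckcentre [ 0.5995 -0.0443  0.096 ]
```

Sorter pose: origin about (0.599, -0.045), yaw about 0.243. Two views agree within 3 mm. Now the press.

Call:
drive_tool(
  moves=[
    [[10,-40,0],[0,0,0]],
    [[15,-61,-30],[0,0,0]],
    [[15,-61,-80],[0,0,0]],
    [[15,-61,-120],[0,0,0]],
    [[15,-61,-145],[0,0,0]],
  ],
)

```text
time: 2.55
tcp_pos: [0.6134, -0.0996, 0.1352]
tcp_rot: [[-0.247, 0.969, -0.003], [0.969, 0.247, 0.001], [0.002, -0.003, -1.0]]
wrist_force: [0.2, 1.0, -0.4]
grip_width: 0.007
```

Call:
drive_tool(
  moves=[
    [[0,0,-6],[0,0,0]],
    [[0,0,-12],[0,0,0]],
    [[0,0,-18],[0,0,0]],
    [[0,0,-24],[0,0,0]],
    [[0,0,-30],[0,0,0]],
  ],
)

```text
time: 3.05
tcp_pos: [0.6153, -0.1008, 0.1093]
tcp_rot: [[-0.246, 0.969, 0.001], [0.969, 0.246, -0.0], [-0.001, 0.001, -1.0]]
wrist_force: [-0.7, -0.4, 2.9]
grip_width: 0.004
```

Call:
drive_tool(
  moves=[
    [[0,0,-7],[0,0,0]],
    [[0,0,-14],[0,0,0]],
    [[0,0,-21],[0,0,0]],
    [[0,0,-28],[0,0,0]],
    [[0,0,-31],[0,0,0]],
  ],
)

```text
time: 3.55
tcp_pos: [0.6146, -0.1008, 0.0766]
tcp_rot: [[-0.246, 0.969, -0.001], [0.969, 0.246, 0.0], [0.0, -0.001, -1.0]]
wrist_force: [-0.1, -0.1, 2.1]
grip_width: 0.004
```

Call:
drive_tool(
  moves=[
    [[0,0,-2],[0,0,0]],
    [[0,0,-3],[0,0,0]],
  ],
)

```text
time: 3.75
tcp_pos: [0.6149, -0.1008, 0.0746]
tcp_rot: [[-0.246, 0.969, -0.0], [0.969, 0.246, -0.0], [-0.0, -0.0, -1.0]]
wrist_force: [0.1, 0.1, 3.7]
grip_width: 0.004
```

Call:
drive_tool(
  moves=[
    [[0,0,-1],[0,0,0]],
    [[0,0,-2],[0,0,0]],
    [[0,0,-2],[0,0,0]],
  ],
)

```text
time: 4.05
tcp_pos: [0.6154, -0.1012, 0.074]
tcp_rot: [[-0.246, 0.969, 0.002], [0.969, 0.246, -0.001], [-0.001, 0.001, -1.0]]
wrist_force: [-1.9, -1.1, 9.7]
grip_width: 0.005
```

Call:
drive_tool(
  moves=[
    [[0,0,-1],[0,0,0]],
    [[0,0,-2],[0,0,0]],
    [[0,0,-2],[0,0,0]],
  ],
)

```text
time: 4.35
tcp_pos: [0.616, -0.1014, 0.0734]
tcp_rot: [[-0.246, 0.969, 0.003], [0.969, 0.246, -0.001], [-0.002, 0.003, -1.0]]
wrist_force: [-4.7, -2.5, 19.9]
grip_width: 0.006
```

Call:
drive_tool(
  moves=[
    [[0,0,20],[0,0,0]],
    [[0,0,60],[0,0,0]],
    [[0,0,105],[0,0,0]],
    [[-40,5,115],[0,0,0]],
    [[-85,10,115],[0,0,0]],
  ],
)

```text
time: 4.85
tcp_pos: [0.5301, -0.0909, 0.1878]
tcp_rot: [[-0.247, 0.969, 0.003], [0.969, 0.247, -0.001], [-0.001, 0.003, -1.0]]
wrist_force: [0.5, 0.3, 0.7]
grip_width: 0.004
```

Call:
drive_tool(
  moves=[
    [[-42,5,0],[0,0,0]],
    [[-82,9,0],[0,0,0]],
    [[-82,9,0],[0,0,0]],
  ],
)

```text
time: 5.15
tcp_pos: [0.4451, -0.0815, 0.1865]
tcp_rot: [[-0.246, 0.969, 0.002], [0.969, 0.246, -0.001], [-0.001, 0.002, -1.0]]
wrist_force: [0.5, 0.3, 0.6]
grip_width: 0.007
```

Run:
```python
from h import *
s=manip.state(); a=manip.read_camera("wrist");b=manip.read_camera("scene")
print(s["tcp_pos"],s["wrist_force"])
cv2.imwrite("pics/m1.png",np.hstack([cv2.resize(a,(500,375)),cv2.resize(b[140:240,165:245+20],(300,300))[:, :300] if 0 else cv2.copyMakeBorder(cv2.resize(b[150:230,170:250+0],(300,300)),0,75,0,0,0)]))
```

```text
[ 0.4451 -0.0815  0.1865] [0.4769 0.3061 0.5729]
```

View pics/m1.png

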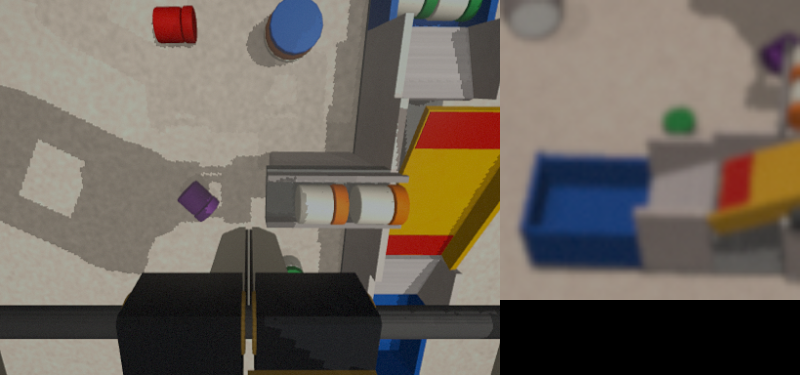

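The gate is rocked over: its right red end is low at (420,245) in the wrist part, and its left end is raised. The orange pots are still in the lane at (325,203) and (375,203). Now I'll descend behind the rear pot and begin the push.

Call:
drive_tool(
  moves=[
    [[0,-2,-30],[0,0,0]],
    [[0,-2,-60],[0,0,0]],
    [[0,-2,-76],[0,0,0]],
    [[0,-2,-76],[0,0,0]],
  ],
)

```text
time: 5.65
tcp_pos: [0.4475, -0.0836, 0.1075]
tcp_rot: [[-0.247, 0.969, -0.004], [0.969, 0.247, 0.001], [0.002, -0.003, -1.0]]
wrist_force: [-0.1, 0.8, 1.5]
grip_width: 0.008
```

Run:
```python
from h import *
s=manip.state(); a=manip.read_camera("wrist");b=manip.read_camera("side")
print(s["tcp_pos"],s["wrist_force"])
cv2.imwrite("pics/m2.png",np.hstack([a[:300,150:500],cv2.resize(b[140:240,190:340],(450,300),interpolation=cv2.INTER_CUBIC)]))
```

```text
[ 0.4475 -0.0836  0.1075] [-0.1299  0.833   1.5398]
```

View pics/m2.png

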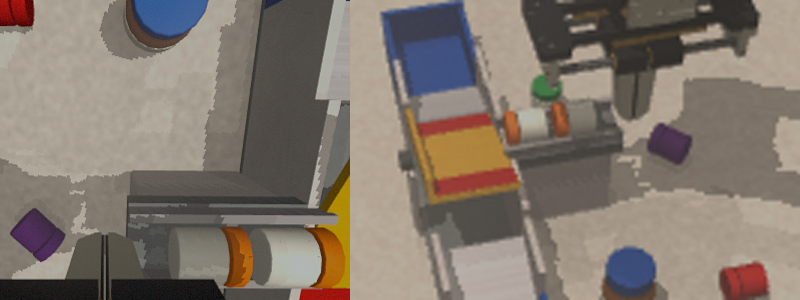

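Call:
drive_tool(
  moves=[
    [[8,2,1],[0,0,0]],
    [[16,4,1],[0,0,0]],
    [[24,6,1],[0,0,0]],
    [[31,8,1],[0,0,0]],
    [[38,9.5,1],[0,0,0]],
  ],
)

```text
time: 6.25
tcp_pos: [0.4866, -0.0741, 0.1107]
tcp_rot: [[-0.247, 0.969, -0.0], [0.969, 0.247, 0.0], [0.0, -0.0, -1.0]]
wrist_force: [-0.8, -0.6, 0.7]
grip_width: 0.006
```

Call:
drive_tool(
  moves=[
    [[6,1.5,0],[0,0,0]],
    [[13,3.2,0],[0,0,0]],
    [[20,5,0],[0,0,0]],
    [[27,6.7,0],[0,0,0]],
    [[33,8.2,0],[0,0,0]],
  ],
)

```text
time: 6.75
tcp_pos: [0.5195, -0.066, 0.1106]
tcp_rot: [[-0.246, 0.969, -0.0], [0.969, 0.246, -0.0], [-0.0, -0.0, -1.0]]
wrist_force: [-0.4, -0.4, -0.4]
grip_width: 0.006
```

```bash
cat > look.py <<'E'
from h import *
import sys
s=manip.state(); a=manip.read_camera("wrist");b=manip.read_camera("side")
print(s["time"],s["tcp_pos"],s["wrist_force"])
d=s["tcp_pos"][:2]-[.599,-.0452]; print("sorter",d[0]*.9706+d[1]*.2406,-d[0]*.2406+d[1]*.9706)
cv2.imwrite(sys.argv[1],np.hstack([a[:300,150:500],cv2.resize(b[140:240,190:340],(450,300),interpolation=cv2.INTER_CUBIC)]))
E
python3 look.py pics/m3.png
```

```text
6.75 [ 0.5195 -0.066   0.1106] [-0.4079 -0.4114 -0.3545]
sorter -0.08216713435136985 -0.0010257201219752224
```

View pics/m3.png

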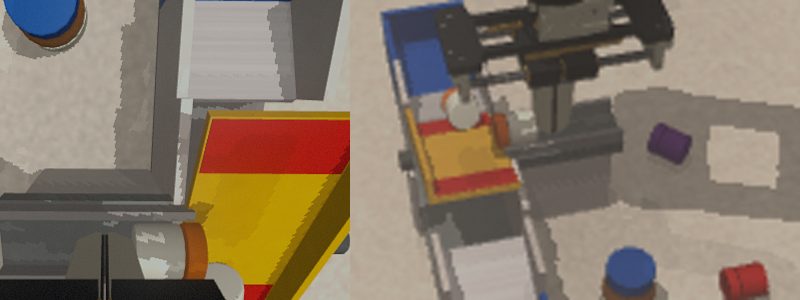

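The front pot is on the gate, rolling towards the low end (side part, 460,108), and the rear pot is at the lane mouth. I'll pause for the first pot to clear.

Call:
drive_tool(
  moves=[
    [[0,0,0],[0,0,0]],
    [[0,0,0],[0,0,0]],
    [[0,0,0],[0,0,0]],
    [[0,0,0],[0,0,0]],
    [[0,0,0],[0,0,0]],
  ],
)

```text
time: 7.35
tcp_pos: [0.5188, -0.0662, 0.1107]
tcp_rot: [[-0.246, 0.969, 0.0], [0.969, 0.246, -0.0], [-0.0, 0.0, -1.0]]
wrist_force: [-0.1, 0.5, -0.0]
grip_width: 0.007
```

```bash
python3 look.py pics/m4.png
```

```text
7.35 [ 0.5188 -0.0662  0.1107] [-0.0935  0.5341 -0.0045]
sorter -0.08286775651232973 -0.0010668240804518996
```

View pics/m4.png

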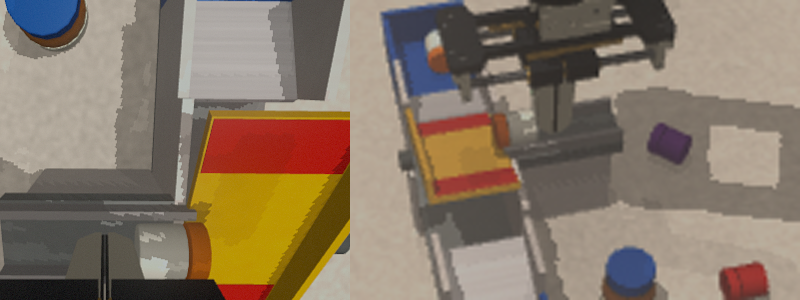

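The first pot is in the blue tray (side part, 438,50). Next I'll push the rear pot on.

Call:
drive_tool(
  moves=[
    [[7,1.7,0],[0,0,0]],
    [[14,3.5,0],[0,0,0]],
    [[21,5.2,0],[0,0,0]],
    [[27,6.7,0],[0,0,0]],
    [[32,8,0],[0,0,0]],
  ],
)

```text
time: 7.95
tcp_pos: [0.5515, -0.0579, 0.1105]
tcp_rot: [[-0.247, 0.969, -0.0], [0.969, 0.247, 0.0], [0.0, -0.0, -1.0]]
wrist_force: [-0.1, -0.8, 0.4]
grip_width: 0.006
```

Call:
drive_tool(
  moves=[
    [[3,0.7,0],[0,0,0]],
    [[5,1.2,0],[0,0,0]],
    [[5,1.2,0],[0,0,0]],
    [[5,1.2,0],[0,0,0]],
  ],
)

```text
time: 8.35
tcp_pos: [0.5558, -0.0569, 0.1106]
tcp_rot: [[-0.246, 0.969, -0.0], [0.969, 0.246, 0.0], [0.0, -0.0, -1.0]]
wrist_force: [-1.0, -0.6, 0.2]
grip_width: 0.006
```

```bash
python3 look.py pics/m5.png
```

```text
8.35 [ 0.5558 -0.0569  0.1106] [-0.9677 -0.6033  0.2371]
sorter -0.04477081895869714 -0.0009867348539410216
```

View pics/m5.png

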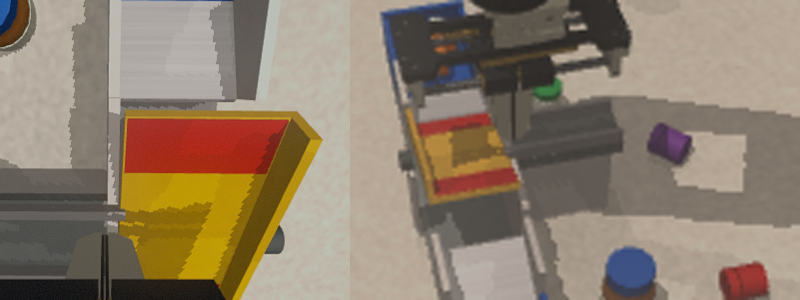

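The deck is empty, so both pots seem to be down, with orange visible near (440,50) in the side part. I'll back off, rise and check.

Call:
drive_tool(
  moves=[
    [[-20,-5,0],[0,0,0]],
    [[-45,-11,10],[0,0,0]],
    [[-65,-16,50],[0,0,0]],
    [[-80,-20,95],[0,0,0]],
    [[-90,-22,140],[0,0,0]],
  ],
)

```text
time: 8.95
tcp_pos: [0.4645, -0.0791, 0.2524]
tcp_rot: [[-0.246, 0.969, 0.0], [0.969, 0.246, -0.0], [-0.0, 0.0, -1.0]]
wrist_force: [0.4, 0.4, -0.1]
grip_width: 0.004
```

Call:
drive_tool(
  moves=[
    [[-20,20,40],[0,0,0]],
    [[-40,60,60],[0,0,0]],
    [[-50,100,60],[0,0,0]],
    [[-50,140,60],[0,0,0]],
    [[-50,160,60],[0,0,0]],
  ],
)

```text
time: 9.45
tcp_pos: [0.4152, 0.0833, 0.3112]
tcp_rot: [[-0.248, 0.969, 0.001], [0.969, 0.248, 0.001], [0.0, 0.002, -1.0]]
wrist_force: [0.5, -0.7, 0.3]
grip_width: 0.003
```

Run:
```python
from h import *
a=manip.read_camera("scene")[130:240,160:345]; b=manip.read_camera("side")[120:300,180:350]
print(manip.state()["time"],manip.state()["wrist_force"])
cv2.imwrite("pics/f1.png",np.hstack([cv2.resize(a,(420,250),interpolation=cv2.INTER_CUBIC),cv2.resize(b,None,fx=250/180,fy=250/180)]))
cv2.imwrite("pics/f1.png",cv2.resize(a,None,fx=4,fy=4,interpolation=cv2.INTER_CUBIC));cv2.imwrite("pics/f2.png",cv2.resize(b,None,fx=3.3,fy=3.3,interpolation=cv2.INTER_CUBIC))
```

```text
9.55 [-1.2463 -1.0932 -0.7174]
```

View pics/f1.png

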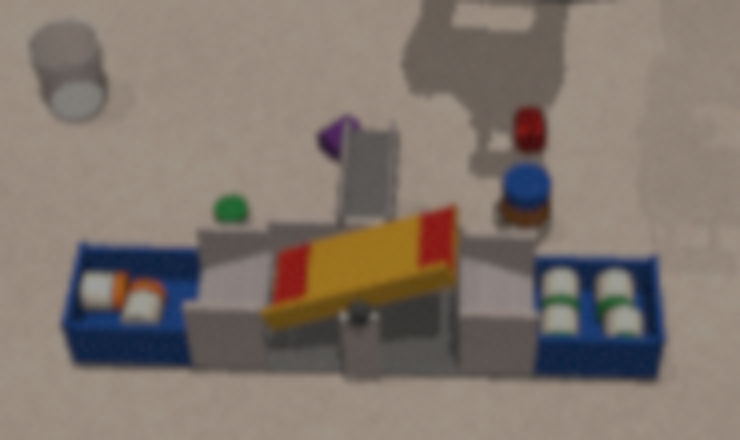

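View pics/f2.png

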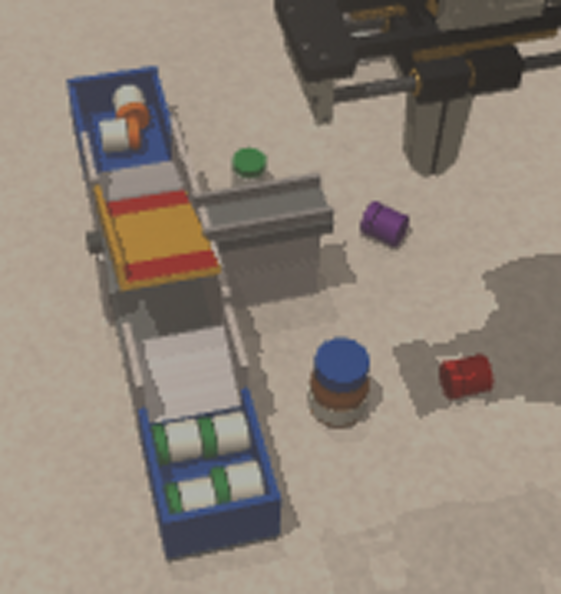

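Both orange pots lie on the empty tray's floor (scene crop, 100,290 and 143,300), the gate is over on its other stop, and the bystanders look unmoved. I'll let the arm settle, then hand in.

Call:
drive_tool(
  moves=[
    [[0,0,0],[0,0,0]],
    [[0,0,0],[0,0,0]],
    [[0,0,0],[0,0,0]],
    [[0,0,0],[0,0,0]],
    [[0,0,0],[0,0,0]],
  ],
)

```text
time: 10.05
tcp_pos: [0.416, 0.0806, 0.3107]
tcp_rot: [[-0.246, 0.969, 0.0], [0.969, 0.246, -0.0], [-0.0, 0.0, -1.0]]
wrist_force: [-0.3, -0.5, -0.8]
grip_width: 0.011
```

Run:
```python
from h import *
b=manip.read_camera("side"); h=cv2.cvtColor(b,cv2.COLOR_BGR2HSV); o=cv2.imread("pics/side0.png")
print(manip.state()["time"]); 
cv2.imwrite("pics/f3.png",b)
print(manip.hand_in())
```

```text
10.1
the job is handed in; nothing more can be done
None
```

Both orange-capped pots are resting in the blue tray that was empty, and the job was handed in at 10.1 s.

- **Gate:** I pressed its raised end down with the shut fingertips until it met its other stop, where the force rose to about 20 N. It was still over on that stop in the last pictures I looked at.
- **Pots:** I pushed them along the lane in two stages, letting the first roll clear before sending the second. Nothing was lifted.
- **Last checks:** The scene and side pictures after backing off showed both pots on the tray floor and the lane and gate empty. The four green-capped pots were still in the full tray. The standing pot, jar, beaker and both look-alikes looked unmoved. The reagent bottle was outside those crops; the arm stayed well above it.

No check failed. The sorter position from two camera views agreed within about 3 mm. I took one more side picture just before handing in but did not look at it.

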